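Serve the scone with the tongs

TASK

Take the wicker cover off the scone by its knob and stand it upright on the bare counter, off the board. Then pick up the kitchen tongs, close their jaws on the scone and lift it at least ten centimetres above the board; never touch the scone with the fingers, and leave the other things on the counter where they are. Finish while still holding the scone up, still, in the tongs.

Things in the scene. Friction and masses are not known exactly. Their poses are not given: they have to be found in the camera images.
- board: Wooden serving board, fixed to the counter, 190 (its x) by 170 (its y) mm and 14 mm thick. Origin: centre of its underside, at counter level; z up. The scone stands near its middle under the cover. It lies either left or right of the middle of the counter, the tongs on the other side.
- scone_center (a point): Centre of the scone (half-way up): a round, flat-bottomed, golden-brown scone with steep sides, 47 mm in diameter and 38 mm high, rigid, about 45 g, standing loose on the board; centre 19 mm above its underside. Hidden under the cover at the start, up to about 30 mm from the cover's axis.
- cover_base (a point): Centre of the rim plane (underside) of the wicker cover: a hollow rigid dome, open below, 140 mm in outer diameter (inside 132 mm at the rim), dome 80 mm high, 118 mm high with its knob, about 160 g. z points up through the knob. It stands loose on the board over the scone, with its rim on the board.
- cover_knob (a point): Centre of the cover's pale wooden knob, an upright cylinder 26 mm in diameter and 24 mm high on an 18 mm stem; this point lies on the cover's axis 106 mm above its rim, 26 mm above the top of the dome.
- tongs_grip (a point): Where to grip the tongs, which lie flat on the counter: mid-way between their two black grips, 18 mm above their underside. x runs along the tongs to the jaws, y across, z up. The pivot is 100 mm behind, the jaws 100 mm ahead. The grips run 34 mm behind to 36 mm ahead of here, 6 to 31 mm above the underside. Sprung open: 60 mm over their outsides; 34 mm, and parallel, with the jaws on the scone.
- tongs_tip (a point): Mid-way between the two steel jaws, 100 mm ahead of tongs_grip along x, 18 mm above the underside: the scone's axis belongs here. Each jaw is a shallow V, open to the inside, about 49 mm long, 30 mm high (from the underside up). Sprung open, the jaws are about 98 mm apart at their middles, 87 mm at their ends; fully shut under 30 mm.
- tongs: The whole loose kitchen tongs, 250 mm long, 110 g, balanced 5 mm ahead of tongs_grip. Origin 18 mm under tongs_grip; same axes. Squeezing the grips closes the jaws evenly, 2 mm for each 1 mm at the grips; let go, they spring open. The spring pushes each grip outward with about 4.5 N when open, 8.4 N with the jaws on the scone, so a slight squeeze is enough to carry the tongs with open jaws.
- scone: The whole loose scone. Origin: centre of its underside, 19 mm under scone_center.
- jam_jar: Bystander: red jam jar, 62 mm in diameter, 85 mm high, loose. Origin: centre of its underside.
- mug: Bystander: white mug, 76 mm in diameter, 85 mm high, with a handle, loose. Origin: centre of its underside.
- pepper_mill: Bystander: dark wooden pepper mill, 54 mm in diameter, 158 mm high, loose. Origin: centre of its underside.
- canister: Bystander: blue canister, 84 mm in diameter, 110 mm high, loose. Origin: centre of its underside.
- cover: The whole cover, loose; origin and axes as cover_base.
Mind the look-alikes: they are no part of the job. Of the things like the cover, leave any that is blue; of the rest the smaller one is meant.

How it is judged:
On the way, in this order (a step that is already met when the one before it is completed fails the run):
1. the cover is lifted clear of the scone, upright, the scone left on the board (height (world z) of cover_base above 0.055 m and angle between cover_base's own z axis and vertical below 0.35 rad and distance of scone_center from where it was at the start of the episode below 0.03 m), for 0.1 s.
2. the cover stands upright on the counter, let go (height (world z) of cover_base below 0.005 m and angle between cover_base's own z axis and vertical below 0.06 rad and contact force between the fingers and cover below 0.1 N), for 0.2 s.
3. the scone is lifted in the tongs (height (world z) of scone_center above 0.123 m and distance between scone_center and tongs_tip below 0.025 m and contact force between tongs and scone above 1 N and contact force between the fingers and tongs above 2 N and contact force between the fingers and scone below 0.1 N), for 0.2 s.
At the end, for the whole second after the job is handed in: Fingers hold the tongs (over 2 N), tongs hold the scone (over 1 N, centre within 25 mm of the jaws' mid-point) with its centre over 123 mm above the counter, under 0.03 m/s, untouched by the robot; the cover stands on the counter (rim within 5 mm, tilt under 0.06 rad) (all of step 3 and height (world z) of cover_base below 0.005 m and angle between cover_base's own z axis and vertical below 0.06 rad and linear speed of scone below 0.03 m/s and contact force between scone and the arm below 0.1 N); the arm keeps its last pose, push and grip.
It fails at once if the fingers touch the scone (contact force between the fingers and scone above 0.3 N).
It fails at once if the scone falls off the board (height (world z) of scone_center below 0.024 m).
It fails at once if the jam jar, mug, pepper mill or canister is moved over 30 mm (distance of any of jam_jar, mug, pepper_mill, canister from where it was at the start of the episode above 0.03 m).
It also fails if it takes over 61 s, if anything falls off the work surface, if the arm or the gripper's body presses on something with over 40 N, if the wrist force passes 120 N, or if a joint passes its speed limit or range.

ROBOT

A 7-joint arm with a two-finger parallel gripper is mounted at the origin on the work surface. World frame = base frame: x ahead of the robot, y to its left, z up, the work surface at z = 0. Lengths are in m, angles in rad, forces in N, time in s.
With the tool pointing down it reaches from about 0.425 to 0.825 m from the base axis. Payload 3.6 kg.
Tool frame: the origin (TCP) lies midway between the tips of the shut fingers; the grasp point (between the pads) lies 19 mm behind it; z points along the fingers, y is the line along which they close (so a half turn about z gives the same grasp; the last joint's range is limited). The gripper opens to 93 mm and grips with 3 to 60 N. Pads are 15 mm wide; open, the fingers measure 128 mm over their backs; the gripper's body (75 mm by 188 mm) begins 65 mm behind the grasp point.
Start: joints at [1.208, 0.615, -0.013, 1.423, 0.008, 1.103, -0.04], TCP at [0.215, -0.613, 0.219] pointing down, gripper open.
Joint ranges: [-3.12, 3.12], [-0.3, 2.06], [-1.34, 1.32], [0.26, 2.42], [-1.36, 4.5], [0.01, 1.98], [-2.84, 2.84]. Speed limits (rad/s): [2.79, 2.79, 3.14, 3.14, 3.14, 3.14, 3.14].

INTERFACE

Orientations are given as a 3x3 rotation matrix whose columns are the frame's x, y, z axes.
In Python, from cell import * gives the robot as it stands.
- The arm moves only by the shell command python3 -m creep 'ROWS' [FORCE]. ROWS is JSON, a list of rows, each an object with "linear": the shift along the tool's x, y, z each as a share of 0.1 m, from -1 to 1, a list of three; "rot": the turn, a rotation vector about the tool's x, y, z each as a share of pi/2 rad, from -1 to 1, a list of three; "fingers": the opening, from 0 (shut) to 1 (fully open). A call has 1 to 12 rows; each row is the pose to reach, as a shift and turn from the pose commanded when the call began, along the tool's axes at that moment; what a row does not reach only later rows make up. A row lasts 1/10 s, in which the tool goes at most 50 mm and 8.59 degrees, less where a joint would pass 70% of its speed; a pose out of reach is approached as far as the arm can. A call with a number of a shift or a turn outside -1 to 1 is refused whole. A call with a gripper value outside its range is refused whole. The fingers move at their own pace and stop on an object; FORCE is the grip in N (left out, the last holds). Time passes only in rows, so rows that repeat a pose let the fingers close. It gives the time, the measured TCP pose, the force, the opening and the grip force at its end, in the units of the state.
- get_state(): the state, without advancing time (a new reading comes with each control period).
- capture(name): name is "scene" or "top"; returns the picture (480x640x3 uint8, red, green, blue); there is no depth.
- calibration(name): a dict with "mtx" (3x3 intrinsics, pixels), "k1" (the pictures are not rectified: a ray, as slopes to the right and down, at radius r is drawn at 1 + k1 r^2 times it, then the intrinsics apply), "pose" (4x4, takes a point from camera to world coordinates). Camera axes: x right, y down, z forward; pixel columns grow to the right and rows downward; lengths in m; the calibration is good to about 2 mm. A picture is of the moment at which its call begins. calibration takes no time and is no camera call.
- job_done(): hands the job in; it is judged then, once.
The state is a dict: "time": time; "joint_pos": joint angles; "qvel": joint speeds; "effort": joint torques, N m; "tool_pos": TCP position; "ee_rot": TCP orientation; "contact_force": force on the tool from outside, world axes, zero at the start; "moment": the same for the moment, N m; "finger_gap": opening from 0.0 (shut) to 1.0 (fully open); "finger_force": force on a finger pad.
Only numpy, scipy, OpenCV 4.12 (cv2) and the standard library are available. Lean on these libraries where they do the work, as an engineer would, in place of code of your own. Each camera call takes 0.05 s, during which the arm holds its last target. There are 200 camera calls.

## Working session

There is one attempt and no reset: what is moved stays moved. The work goes in short steps, Python scripts to look and compute and a shell command to move; the robot and the scene stay as the last step left them, time stands still between calls to the robot, and variables do not carry over. Pictures are saved under pics/ and viewed, at most 14 in all, crops included, and the job is handed in when it is done.

```bash
mkdir -p pics
cat > h.py <<'E'
from cell import *
import numpy as np, cv2
def shot(n,f):
    im=capture(n); cv2.imwrite('pics/'+f,cv2.cvtColor(im,cv2.COLOR_RGB2BGR)); return im
def ray(n,u,v):
    c=calibration(n); K=np.array(c["mtx"]); P=np.array(c["pose"]); k=c["k1"]
    p=cv2.undistortPoints(np.array([[[u,v]]],float),K,np.array([k,0,0,0,0.]))[0,0]
    return P[:3,3],P[:3,:3]@np.array([p[0],p[1],1])
def onz(n,u,v,z):
    o,d=ray(n,u,v); return o+d*(z-o[2])/d[2]
def proj(n,X):
    c=calibration(n); P=np.array(c["pose"]); x=P[:3,:3].T@(np.array(X)-P[:3,3]); s=x[:2]/x[2]
    s=s*(1+c["k1"]*(s@s)); K=np.array(c["mtx"]); return K[:2,:2]@s+K[:2,2]
def rel(X):
    s=get_state(); return np.array(s["ee_rot"]).T@(np.array(X)-np.array(s["tool_pos"]))/0.1
E
python3 - <<'E'
from h import *
np.set_printoptions(precision=3,suppress=True)
shot("scene","s1.png");shot("top","t1.png")
for n in("scene","top"):
    c=calibration(n);print(n,np.array(c["mtx"]),c["k1"],np.array(c["pose"]))
s=get_state();print(s["time"],np.array(s["ee_rot"]),s["tool_pos"],s["finger_gap"])
E
```

```text
scene [[565.608   0.    330.294]
 [  0.    565.608 235.014]
 [  0.      0.      1.   ]] 0.038946965294877255 [[-0.593  0.529 -0.607  1.303]
 [ 0.805  0.409 -0.43   0.542]
 [ 0.021 -0.743 -0.668  0.949]
 [ 0.     0.     0.     1.   ]]
top [[444.46    0.    320.399]
 [  0.    444.46  227.171]
 [  0.      0.      1.   ]] -0.05784677074942319 [[-0.028 -0.985  0.169  0.318]
 [-0.999  0.032  0.019  0.002]
 [-0.024 -0.169 -0.985  1.137]
 [ 0.     0.     0.     1.   ]]
0.1 [[ 0.944  0.331 -0.001]
 [ 0.331 -0.944  0.002]
 [-0.    -0.002 -1.   ]] [ 0.215 -0.613  0.218] 1.0011836659898297
```

View pics/s1.png

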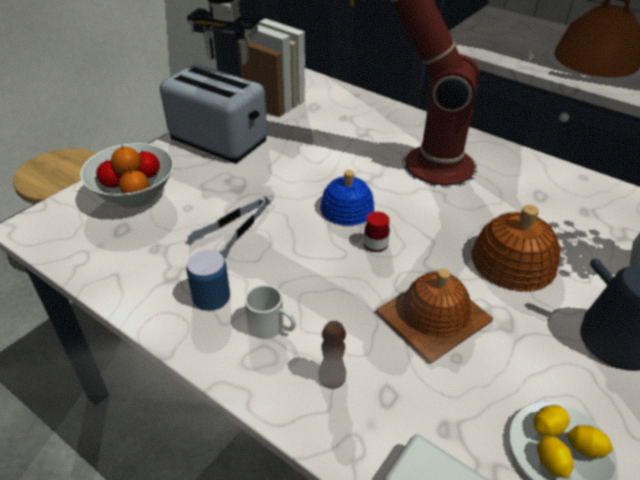

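View pics/t1.png

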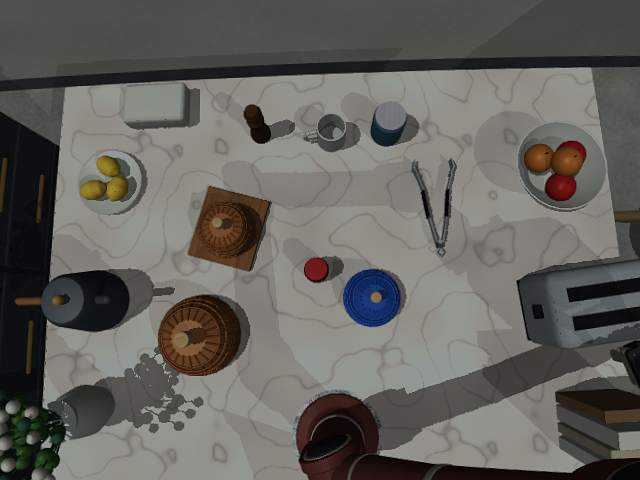

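Scene view: the candidates are blue dome (347,200), large wicker dome (517,250) and small wicker dome on the board (438,303). In the top view they are at (372,297), (200,335) and (230,225). The cover meant is the small wicker one on the board: it isn't blue, it is the smaller of the other two, and it stands on the board. The tongs in the top view have their pivot at (440,250) and jaws at (416,162)/(452,162). Next I enlarge both to confirm and measure.

Run:
```python
from h import *
np.set_printoptions(precision=3,suppress=True)
t=cv2.imread('pics/t1.png');s=cv2.imread('pics/s1.png')
a=cv2.resize(t[175:285,180:280],None,fx=4,fy=4,interpolation=cv2.INTER_CUBIC)
b=cv2.resize(t[150:260,400:470],None,fx=4,fy=4,interpolation=cv2.INTER_CUBIC)
cv2.imwrite('pics/c1.png',np.hstack([a,b]))
def blobs(im,lo,hi,x0,y0,x1,y1,mn=10):
    m=cv2.inRange(cv2.cvtColor(im,cv2.COLOR_BGR2HSV),lo,hi);M=m*0;M[y0:y1,x0:x1]=m[y0:y1,x0:x1]
    n,l,st,c=cv2.connectedComponentsWithStats(M)
    for i in range(1,n):
        if st[i,4]>=mn: print(c[i],st[i])
print('knob top');blobs(t,(8,60,140),(30,190,255),200,195,250,245,6)
print('knob sc');blobs(s,(10,60,140),(30,170,255),425,262,460,300,6)
print('grips');blobs(t,(0,0,0),(180,255,60),405,150,465,260)
print('board');
m=cv2.inRange(cv2.cvtColor(t,cv2.COLOR_BGR2HSV),(0,90,30),(20,255,255));M=m*0;M[180:277,180:278]=m[180:277,180:278]
c=max(cv2.findContours(M,0,2)[0],key=cv2.contourArea);r=cv2.minAreaRect(c);print(r)
for p in cv2.boxPoints(r):print(p,onz("top",*p,0.014))
for n,p in dict(piv=(440,250),jL=(416,162),jR=(452,162),jam=(316,268),can=(390,115),mug=(330,130),pep=(254,115),big=(200,335),blue=(372,297)).items():print(n,onz("top",*p,0.02 if n in('piv','jL','jR') else .08))
```

```text
knob top
knob sc
[444.149 272.724] [438 269  14   9  87]
[444.5 298. ] [444 297   2   3   6]
[449.    297.818] [448 296   4   4  11]
grips
[450.5   163.864] [449 160   4   9  22]
[420.394 176.667] [416 166  11  24  33]
[423.96 199.4 ] [412 169  19  51 175]
[446.607 203.008] [444 188   6  30 122]
[439.375 244.55 ] [435 241  10   7  40]
board
((228.5283203125, 227.6509552001953), (64.55946350097656, 73.21318054199219), 15.945394515991211)
[187.434 253.981] [0.453 0.367 0.014]
[207.547 183.585] [0.638 0.318 0.014]
[269.623 201.321] [0.584 0.154 0.014]
[249.509 271.717] [0.403 0.207 0.014]
piv [ 0.442 -0.276  0.02 ]
jL [ 0.675 -0.231  0.02 ]
jR [ 0.672 -0.325  0.02 ]
jam [0.402 0.036 0.08 ]
can [ 0.782 -0.161  0.08 ]
mug [ 0.747 -0.009  0.08 ]
pep [0.795 0.183 0.08 ]
big [0.252 0.313 0.08 ]
blue [ 0.33  -0.094  0.08 ]
```

View pics/c1.png

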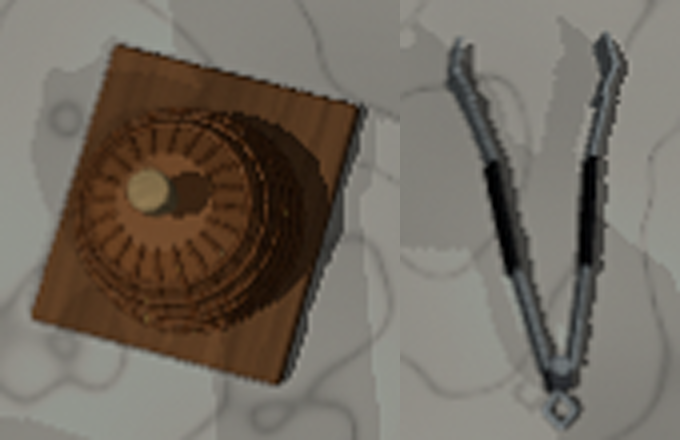

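The crop confirms it: the small wicker cover with pale knob at top-view (217,223), and the tongs with grips at about (425,204)/(448,203).

```bash
python3 - <<'E'
from h import *
np.set_printoptions(precision=4,suppress=True)
def tri(a,b):
    o1,d1=ray("top",*a);o2,d2=ray("scene",*b);s=np.linalg.lstsq(np.c_[d1,-d2],o2-o1,rcond=None)[0]
    return (o1+d1*s[0]+o2+d2*s[1])/2
print('knob top',onz("top",217,223,.132),'scene',onz("scene",444,272.5,.132),tri((217,223),(444,272.5)))
g=(onz("top",425.2,204.5,.028)+onz("top",447.7,202.7,.028))/2
p=onz("top",440.5,243,.022);j=(onz("top",415,161,.03)+onz("top",452,160,.03))/2
print('grip',g,'piv',p,'jaw',j,'yaw',np.degrees(np.arctan2(*(j-p)[[1,0]])))
E
python3 -m creep '[{"linear":[0,0,-0.7],"rot":[0,0,0],"fingers":1},{"linear":[0,0,-0.7],"rot":[0,0,0],"fingers":1},{"linear":[0,0,-0.7],"rot":[0,0,0.215],"fingers":1},{"linear":[0,0,-0.7],"rot":[0,0,0.215],"fingers":1},{"linear":[0,0,-0.7],"rot":[0,0,0.215],"fingers":1},{"linear":[0,0,-0.7],"rot":[0,0,0.215],"fingers":1}]'
python3 -m creep '[{"linear":[1,-1,0],"rot":[0,0,0],"fingers":1},{"linear":[1,-1,0],"rot":[0,0,0],"fingers":1},{"linear":[1,-1,0],"rot":[0,0,0],"fingers":1}]'
python3 -m creep '[{"linear":[1,-1,0],"rot":[0,0,0],"fingers":1},{"linear":[1,-1,0],"rot":[0,0,0],"fingers":1},{"linear":[1,-1,0],"rot":[0,0,0],"fingers":1}]'
```

```text
knob top [0.5088 0.2609 0.132 ] scene [0.5119 0.2653 0.132 ] [0.509  0.263  0.1282]
grip [ 0.5605 -0.2742  0.028 ] piv [ 0.4598 -0.2785  0.022 ] jaw [ 0.6745 -0.2746  0.03  ] yaw 1.0288126288821804
time: 0.7
tool_pos: [0.2148, -0.613, 0.288]
ee_rot: [[1.0, -0.001, -0.001], [-0.001, -1.0, 0.001], [-0.001, -0.001, -1.0]]
contact_force: [-0.3, 0.1, 0.9]
finger_gap: 0.999
finger_force: 0.0
time: 1.0
tool_pos: [0.3169, -0.5112, 0.2882]
ee_rot: [[1.0, 0.002, 0.001], [0.002, -1.0, 0.002], [0.001, -0.002, -1.0]]
contact_force: [0.7, 0.3, 0.4]
finger_gap: 1.0
finger_force: 0.0
time: 1.3
tool_pos: [0.4171, -0.4108, 0.2885]
ee_rot: [[1.0, 0.003, 0.001], [0.003, -1.0, 0.001], [0.001, -0.001, -1.0]]
contact_force: [-0.4, -0.6, 0.7]
finger_gap: 1.004
finger_force: 0.0
```

```bash
python3 -m creep '[{"linear":[0.5,-1,0],"rot":[0,0,0],"fingers":1},{"linear":[0.5,-1,0],"rot":[0,0,0],"fingers":1},{"linear":[0.5,-1,0],"rot":[0,0,0],"fingers":1}]' >/dev/null
python3 -m creep '[{"linear":[0.5,-1,0],"rot":[0,0,0],"fingers":1},{"linear":[0.5,-1,0],"rot":[0,0,0],"fingers":1},{"linear":[0.5,-1,0],"rot":[0,0,0],"fingers":1}]' >/dev/null
python3 -m creep '[{"linear":[0,-1,0],"rot":[0,0,0],"fingers":1},{"linear":[0,-1,0],"rot":[0,0,0],"fingers":1},{"linear":[0,-1,0],"rot":[0,0,0],"fingers":1}]' >/dev/null
python3 -m creep '[{"linear":[0,-1,0],"rot":[0,0,0],"fingers":1},{"linear":[0,-1,0],"rot":[0,0,0],"fingers":1},{"linear":[0,-1,0],"rot":[0,0,0],"fingers":1}]'>/dev/null
python3 -m creep '[{"linear":[0,-1,0],"rot":[0,0,0],"fingers":1},{"linear":[0,-1,0],"rot":[0,0,0],"fingers":1},{"linear":[0,-1,0],"rot":[0,0,0],"fingers":1}]' >/dev/null
python3 -m creep '[{"linear":[0,-1,0],"rot":[0,0,0],"fingers":1},{"linear":[0,-1,0],"rot":[0,0,0],"fingers":1},{"linear":[0,-1,0],"rot":[0,0,0],"fingers":1}]' >/dev/null
python3 -m creep '[{"linear":[0,-0.7,0],"rot":[0,0,0],"fingers":1},{"linear":[0,-0.7,0],"rot":[0,0,0],"fingers":1},{"linear":[0,-0.7,0.6],"rot":[0,0,0],"fingers":1},{"linear":[0,-0.7,0.6],"rot":[0,0,0],"fingers":1},{"linear":[0,-0.7,0.6],"rot":[0,0,0],"fingers":1},{"linear":[0,-0.7,0.6],"rot":[0,0,0],"fingers":1}]'
python3 - <<'E'
from h import *
s=get_state();print(np.round(s["tool_pos"],4),rel([.510,.263,.105]),np.round(s["joint_pos"],2))
E
```

```text
time: 3.7
tool_pos: [0.517, 0.2549, 0.2299]
ee_rot: [[1.0, -0.003, 0.002], [-0.003, -1.0, 0.0], [0.002, -0.0, -1.0]]
contact_force: [-0.2, 0.8, 0.7]
finger_gap: 0.999
finger_force: 0.0
[0.517  0.2549 0.2299] [-0.07252218 -0.08024017  1.24855068] [-0.41  0.49 -0.14  1.63  0.08  1.03 -2.14]
```

```bash
python3 -m creep '[{"linear":[-0.07,-0.08,0.45],"rot":[0,0,0],"fingers":1},{"linear":[-0.07,-0.08,0.8],"rot":[0,0,0],"fingers":1},{"linear":[-0.07,-0.08,0.8],"rot":[0,0,0],"fingers":1},{"linear":[-0.07,-0.08,0.8],"rot":[0,0,0],"fingers":1}]' >/dev/null
python3 -m creep '[{"linear":[0,0,0.15],"rot":[0,0,0],"fingers":1},{"linear":[0,0,0.3],"rot":[0,0,0],"fingers":1},{"linear":[0,0,0.44],"rot":[0,0,0],"fingers":1},{"linear":[0,0,0.44],"rot":[0,0,0],"fingers":1}]'
python3 -m creep '[{"linear":[0,0,0],"rot":[0,0,0],"fingers":0.6},{"linear":[0,0,0],"rot":[0,0,0],"fingers":0.45},{"linear":[0,0,0],"rot":[0,0,0],"fingers":0.35},{"linear":[0,0,0],"rot":[0,0,0],"fingers":0.3},{"linear":[0,0,0],"rot":[0,0,0],"fingers":0.2},{"linear":[0,0,0],"rot":[0,0,0],"fingers":0.1},{"linear":[0,0,0],"rot":[0,0,0],"fingers":0},{"linear":[0,0,0],"rot":[0,0,0],"fingers":0},{"linear":[0,0,0],"rot":[0,0,0],"fingers":0}]' 20
python3 - <<'E'
from h import *
a=shot("scene","s2.png");b=shot("top","t2.png")
cv2.imwrite("pics/c2.png",cv2.cvtColor(np.hstack([cv2.resize(a[150:380,340:540],(400,460)),cv2.resize(b[140:320,140:296],(400,460))]),cv2.COLOR_RGB2BGR))
E
```

```text
time: 4.5
tool_pos: [0.5099, 0.2643, 0.1061]
ee_rot: [[1.0, -0.002, 0.002], [-0.002, -1.0, 0.001], [0.002, -0.001, -1.0]]
contact_force: [-0.4, -0.7, 0.0]
finger_gap: 1.001
finger_force: 0.0
time: 5.4
tool_pos: [0.5086, 0.2642, 0.1046]
ee_rot: [[1.0, -0.001, -0.0], [-0.001, -1.0, -0.0], [-0.0, 0.0, -1.0]]
contact_force: [-0.1, -0.7, -0.6]
finger_gap: 0.273
finger_force: 14.4
```

View pics/c2.png

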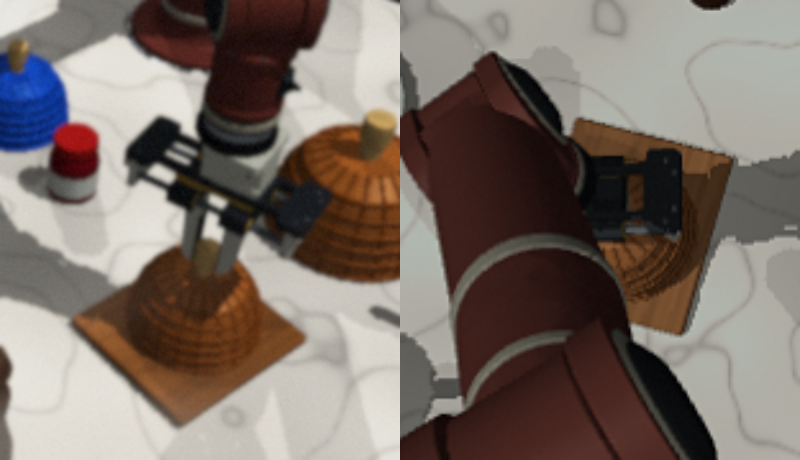

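The fingers hold the knob (gap of 25 mm). Lifting and carrying to a spot near (0.58, -0.08).

```bash
python3 -m creep '[{"linear":[0,0,-0.1],"rot":[0,0,0],"fingers":0},{"linear":[0,0,-0.3],"rot":[0,0,0],"fingers":0},{"linear":[0,0,-0.6],"rot":[0,0,0],"fingers":0},{"linear":[0,0,-0.85],"rot":[0,0,0],"fingers":0},{"linear":[0,0,-1],"rot":[0,0,0],"fingers":0},{"linear":[0,0,-1],"rot":[0,0,0],"fingers":0},{"linear":[0,0,-1],"rot":[0,0,0],"fingers":0}]' 25
python3 -m creep '[{"linear":[0.1,0.2,0],"rot":[0,0,0],"fingers":0},{"linear":[0.2,0.5,0],"rot":[0,0,0],"fingers":0},{"linear":[0.35,0.8,0],"rot":[0,0,0],"fingers":0},{"linear":[0.35,1,0],"rot":[0,0,0],"fingers":0}]' >/dev/null
python3 -m creep '[{"linear":[0.1,0.3,0],"rot":[0,0,0],"fingers":0},{"linear":[0.2,0.6,0],"rot":[0,0,0],"fingers":0},{"linear":[0.35,0.9,0],"rot":[0,0,0],"fingers":0},{"linear":[0.35,1,0],"rot":[0,0,0],"fingers":0}]' >/dev/null
python3 -m creep '[{"linear":[0,0.3,0],"rot":[0,0,0],"fingers":0},{"linear":[0,0.6,0],"rot":[0,0,0],"fingers":0},{"linear":[0,0.9,0],"rot":[0,0,0],"fingers":0},{"linear":[0,1,0],"rot":[0,0,0],"fingers":0},{"linear":[0,1,0],"rot":[0,0,0],"fingers":0}]' >/dev/null
python3 -m creep '[{"linear":[0,0.2,0],"rot":[0,0,0],"fingers":0},{"linear":[0,0.45,0],"rot":[0,0,0],"fingers":0},{"linear":[0,0.45,0.3],"rot":[0,0,0],"fingers":0},{"linear":[0,0.45,0.6],"rot":[0,0,0],"fingers":0},{"linear":[0,0.45,0.8],"rot":[0,0,0],"fingers":0},{"linear":[0,0.45,0.8],"rot":[0,0,0],"fingers":0},{"linear":[0,0.45,0.8],"rot":[0,0,0],"fingers":0}]'
python3 - <<'E'
from h import *
a=shot("scene","s3.png");b=shot("top","t3.png")
cv2.imwrite("pics/c3.png",cv2.cvtColor(np.hstack([cv2.resize(a[120:420,200:500],(400,400)),cv2.resize(b[100:300,180:380],(400,400))]),cv2.COLOR_RGB2BGR))
E
```

```text
time: 6.2
tool_pos: [0.5082, 0.2641, 0.2046]
ee_rot: [[1.0, -0.001, -0.0], [-0.001, -1.0, -0.0], [-0.0, 0.0, -1.0]]
contact_force: [-0.3, 0.3, -2.2]
finger_gap: 0.273
finger_force: 25.0
time: 8.2
tool_pos: [0.5787, -0.0783, 0.1248]
ee_rot: [[1.0, 0.002, 0.0], [0.002, -1.0, 0.002], [0.0, -0.002, -1.0]]
contact_force: [-0.1, 0.2, -1.0]
finger_gap: 0.274
finger_force: 25.0
```

View pics/c3.png

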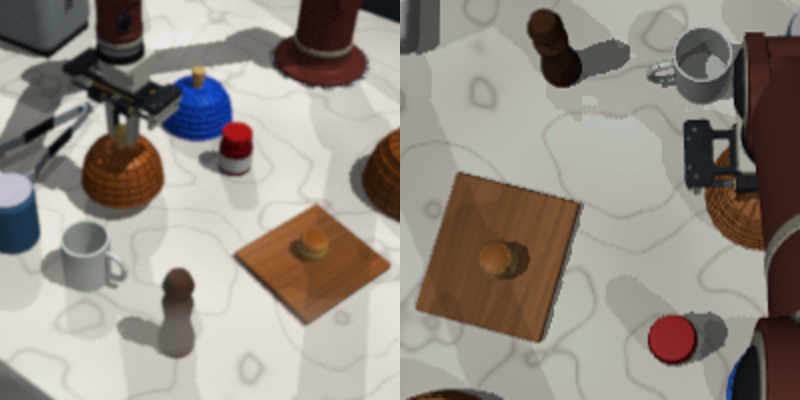

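The cover hangs free about 34 mm above bare counter. The scone sits on the board at top-view (227,229). Lowering and releasing the cover.

```bash
python3 -m creep '[{"linear":[0,0,0.15],"rot":[0,0,0],"fingers":0},{"linear":[0,0,0.25],"rot":[0,0,0],"fingers":0},{"linear":[0,0,0.3],"rot":[0,0,0],"fingers":0},{"linear":[0,0,0.32],"rot":[0,0,0],"fingers":0},{"linear":[0,0,0.335],"rot":[0,0,0],"fingers":0},{"linear":[0,0,0.345],"rot":[0,0,0],"fingers":0},{"linear":[0,0,0.345],"rot":[0,0,0],"fingers":0}]'
python3 -m creep '[{"linear":[0,0,0],"rot":[0,0,0],"fingers":0.35},{"linear":[0,0,0],"rot":[0,0,0],"fingers":0.5},{"linear":[0,0,0],"rot":[0,0,0],"fingers":0.8},{"linear":[0,0,0],"rot":[0,0,0],"fingers":1},{"linear":[0,0,0],"rot":[0,0,0],"fingers":1},{"linear":[0,0,-0.3],"rot":[0,0,0],"fingers":1},{"linear":[0,0,-0.6],"rot":[0,0,0],"fingers":1},{"linear":[0,0,-0.9],"rot":[0,0,0],"fingers":1},{"linear":[0,0,-0.9],"rot":[0,0,0],"fingers":1}]'
python3 -m creep '[{"linear":[0,0.4,0],"rot":[0,0,0],"fingers":1},{"linear":[0,0.8,0],"rot":[0,0,0],"fingers":1},{"linear":[0,1,0],"rot":[0,0,0],"fingers":1},{"linear":[0,1,0],"rot":[0,0,0],"fingers":1}]' >/dev/null
python3 -m creep '[{"linear":[-0.19,0.4,0],"rot":[0,0,0],"fingers":1},{"linear":[-0.19,0.8,0],"rot":[0,0,0],"fingers":1},{"linear":[-0.19,0.96,0.4],"rot":[0,0,0],"fingers":1},{"linear":[-0.19,0.96,0.6],"rot":[0,0,0],"fingers":1},{"linear":[-0.19,0.96,0.6],"rot":[0,0,0],"fingers":1}]'
python3 - <<'E'
from h import *
np.set_printoptions(precision=4,suppress=True)
a=shot("scene","s4.png");b=shot("top","t4.png")
cv2.imwrite("pics/c4.png",cv2.cvtColor(np.hstack([cv2.resize(a[120:320,170:370],(400,400)),cv2.resize(b[150:270,190:310],(400,400))]),cv2.COLOR_RGB2BGR))
m=cv2.inRange(cv2.cvtColor(b,cv2.COLOR_RGB2HSV),(9,100,110),(28,255,255));M=m*0;M[210:250,205:250]=m[210:250,205:250]
n,l,st,c=cv2.connectedComponentsWithStats(M);print([(c[i],st[i]) for i in range(1,n) if st[i,4]>15])
print(rel([.5605,-.2745,.006]))
E
```

```text
time: 9.0
tool_pos: [0.5787, -0.0808, 0.0906]
ee_rot: [[1.0, -0.001, 0.001], [-0.001, -1.0, -0.0], [0.001, 0.0, -1.0]]
contact_force: [0.5, 0.0, -1.7]
finger_gap: 0.272
finger_force: 25.0
time: 9.9
tool_pos: [0.5814, -0.081, 0.1847]
ee_rot: [[1.0, -0.001, 0.01], [-0.001, -1.0, -0.001], [0.01, 0.001, -1.0]]
contact_force: [0.9, 0.2, 0.8]
finger_gap: 0.975
finger_force: 0.0
time: 10.8
tool_pos: [0.5567, -0.274, 0.1162]
ee_rot: [[1.0, 0.0, -0.008], [0.0, -1.0, 0.005], [-0.008, -0.005, -1.0]]
contact_force: [-0.4, 0.7, 0.4]
finger_gap: 1.0
finger_force: 0.0
[(array([210.6652, 238.6968]), array([205, 221,  13,  29, 221], dtype=int32)), (array([225.597 , 229.6791]), array([220, 222,  13,  15, 134], dtype=int32))]
[0.0065 0.0035 1.1403]
```

View pics/c4.png

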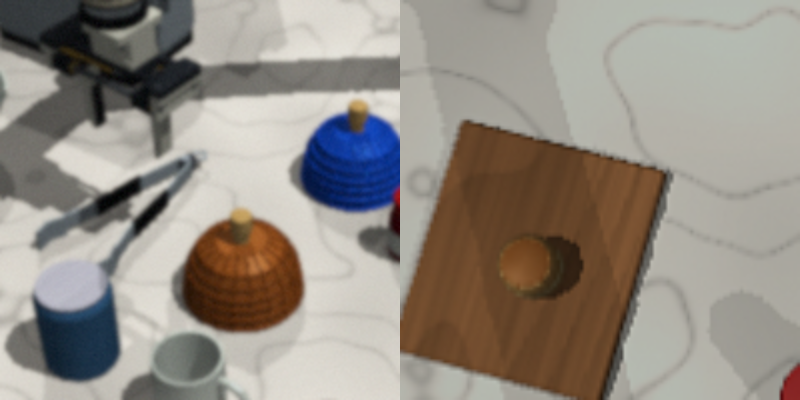

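The cover stands upright at crop (240,270), released, and the scone is at crop (526,265). Going down onto the tongs.

```bash
python3 -m creep '[{"linear":[0.05,0,0.4],"rot":[0,0,0],"fingers":1},{"linear":[0.05,0,0.7],"rot":[0,0,0],"fingers":1},{"linear":[0.05,0,0.9],"rot":[0,0,0],"fingers":1},{"linear":[0.05,0,0.95],"rot":[0,0,0],"fingers":1},{"linear":[0.05,0,0.95],"rot":[0,0,0],"fingers":1}]'
python3 - <<'E'
from h import *
a=shot("scene","s5.png");b=shot("top","t5.png")
cv2.imwrite("pics/c5.png",cv2.cvtColor(np.hstack([cv2.resize(a[150:310,150:310],(400,400)),cv2.resize(b[140:300,380:540],(400,400))]),cv2.COLOR_RGB2BGR))
print(rel([.5605,-.2745,.007]))
for n,p in (("scene",(227.8,229.5)),):pass
print('scone top-disc',onz("top",227.8,229.5,.052))
E
```

```text
time: 11.4
tool_pos: [0.5652, -0.2758, 0.026]
ee_rot: [[1.0, 0.001, 0.001], [0.001, -1.0, 0.0], [0.001, -0.0, -1.0]]
contact_force: [-0.2, 0.2, 0.3]
finger_gap: 1.001
finger_force: 0.0
[-0.05404418 -0.02248238  0.20121987]
scone top-disc [0.50654377 0.25407481 0.052     ]
```

View pics/c5.png

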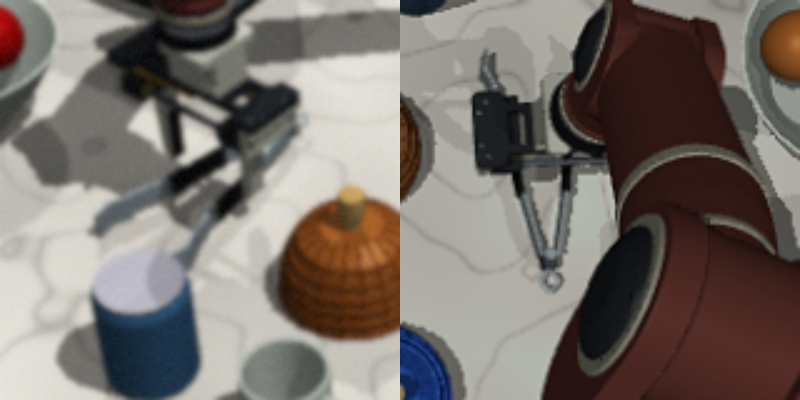

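The fingers straddle both grips. Going down the last 19 mm and squeezing slightly.

```bash
python3 -m creep '[{"linear":[-0.05,-0.02,0.1],"rot":[0,0,0],"fingers":1},{"linear":[-0.05,-0.02,0.19],"rot":[0,0,0],"fingers":1},{"linear":[-0.05,-0.02,0.19],"rot":[0,0,0],"fingers":0.8},{"linear":[-0.05,-0.02,0.19],"rot":[0,0,0],"fingers":0.7},{"linear":[-0.05,-0.02,0.19],"rot":[0,0,0],"fingers":0.65},{"linear":[-0.05,-0.02,0.19],"rot":[0,0,0],"fingers":0.6},{"linear":[-0.05,-0.02,0.19],"rot":[0,0,0],"fingers":0.56},{"linear":[-0.05,-0.02,0.19],"rot":[0,0,0],"fingers":0.54},{"linear":[-0.05,-0.02,0.19],"rot":[0,0,0],"fingers":0.54},{"linear":[-0.05,-0.02,0.19],"rot":[0,0,0],"fingers":0.54}]' 20
python3 -m creep '[{"linear":[0,0,-0.1],"rot":[0,0,0],"fingers":0.54},{"linear":[0,0,-0.3],"rot":[0,0,0],"fingers":0.54},{"linear":[0,0,-0.6],"rot":[0,0,0],"fingers":0.54},{"linear":[0,0,-0.85],"rot":[0,0,0],"fingers":0.54},{"linear":[0,0,-1],"rot":[0,0,0],"fingers":0.54},{"linear":[0,0,-1],"rot":[0,0,0],"fingers":0.54}]'
python3 - <<'E'
from h import *
a=shot("scene","s6.png");b=shot("top","t6.png")
cv2.imwrite("pics/c6.png",cv2.cvtColor(np.hstack([cv2.resize(a[120:280,150:310],(400,400)),cv2.resize(b[110:270,380:540],(400,400))]),cv2.COLOR_RGB2BGR))
E
```

```text
time: 12.5
tool_pos: [0.5596, -0.2746, 0.0064]
ee_rot: [[1.0, -0.001, 0.001], [-0.001, -1.0, -0.0], [0.001, 0.0, -1.0]]
contact_force: [1.1, 0.6, 1.0]
finger_gap: 0.545
finger_force: 6.4
time: 13.1
tool_pos: [0.5604, -0.2757, 0.1091]
ee_rot: [[1.0, -0.001, 0.005], [-0.001, -1.0, -0.002], [0.005, 0.002, -1.0]]
contact_force: [1.0, -1.0, -1.8]
finger_gap: 0.541
finger_force: 5.8
```

View pics/c6.png

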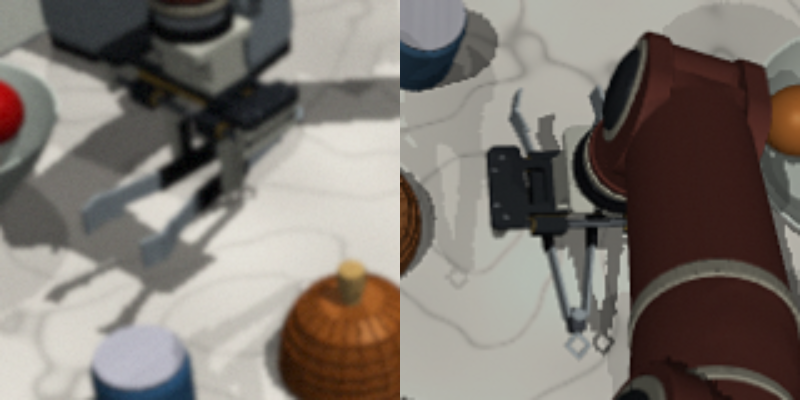

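Tongs held level, with open jaws. Raising, carrying to the board and turning them to point along +y.

```bash
python3 -m creep '[{"linear":[0,0,-0.3],"rot":[0,0,0],"fingers":0.54},{"linear":[0,0,-0.6],"rot":[0,0,0],"fingers":0.54},{"linear":[-0.1,-0.2,-0.8],"rot":[0,0,0],"fingers":0.54},{"linear":[-0.2,-0.5,-0.8],"rot":[0,0,0],"fingers":0.54},{"linear":[-0.25,-0.8,-0.8],"rot":[0,0,0],"fingers":0.54},{"linear":[-0.25,-1,-0.8],"rot":[0,0,0],"fingers":0.54}]' >/dev/null
python3 -m creep '[{"linear":[-0.1,-0.3,0],"rot":[0,0,0],"fingers":0.54},{"linear":[-0.2,-0.6,0],"rot":[0,0,0],"fingers":0.54},{"linear":[-0.25,-0.9,0],"rot":[0,0,0],"fingers":0.54},{"linear":[-0.25,-1,0],"rot":[0,0,0],"fingers":0.54}]' >/dev/null
python3 -m creep '[{"linear":[0,-0.3,0],"rot":[0,0,0],"fingers":0.54},{"linear":[0,-0.6,0],"rot":[0,0,0],"fingers":0.54},{"linear":[0,-0.9,0],"rot":[0,0,0],"fingers":0.54},{"linear":[0,-1,0],"rot":[0,0,0],"fingers":0.54}]' >/dev/null
python3 -m creep '[{"linear":[0,-0.3,0],"rot":[0,0,0],"fingers":0.54},{"linear":[0,-0.6,0],"rot":[0,0,0],"fingers":0.54},{"linear":[0,-0.9,0],"rot":[0,0,0],"fingers":0.54},{"linear":[0,-1,0],"rot":[0,0,0],"fingers":0.54},{"linear":[0,-1,0],"rot":[0,0,0],"fingers":0.54}]'
python3 -m creep '[{"linear":[0,0,0],"rot":[0,0,-0.04],"fingers":0.54},{"linear":[0,0,0],"rot":[0,0,-0.12],"fingers":0.54},{"linear":[0,0,0],"rot":[0,0,-0.21],"fingers":0.54},{"linear":[0,0,0],"rot":[0,0,-0.3],"fingers":0.54},{"linear":[0,0,0],"rot":[0,0,-0.39],"fingers":0.54},{"linear":[0,0,0],"rot":[0,0,-0.48],"fingers":0.54},{"linear":[0,0,0],"rot":[0,0,-0.57],"fingers":0.54},{"linear":[0,0,0],"rot":[0,0,-0.66],"fingers":0.54},{"linear":[0,0,0],"rot":[0,0,-0.75],"fingers":0.54},{"linear":[0,0,0],"rot":[0,0,-0.84],"fingers":0.54},{"linear":[0,0,0],"rot":[0,0,-0.93],"fingers":0.54},{"linear":[0,0,0],"rot":[0,0,-1],"fingers":0.54}]' >/dev/null
python3 -m creep '[{"linear":[0,0,0],"rot":[0,0,0],"fingers":0.54},{"linear":[0,0,0],"rot":[0,0,0],"fingers":0.54}]'
python3 - <<'E'
from h import *
a=shot("scene","s7.png");b=shot("top","t7.png")
cv2.imwrite("pics/c7.png",cv2.cvtColor(np.hstack([cv2.resize(a[130:380,300:550],(400,400)),cv2.resize(b[120:320,180:380],(400,400))]),cv2.COLOR_RGB2BGR))
print(rel([.507,.154,.19]),np.round(get_state()["joint_pos"],2))
E
```

```text
time: 15.1
tool_pos: [0.5095, 0.1253, 0.1857]
ee_rot: [[1.0, 0.001, -0.001], [0.001, -1.0, -0.001], [-0.001, 0.001, -1.0]]
contact_force: [-0.7, -1.1, -1.6]
finger_gap: 0.542
finger_force: 5.8
time: 16.5
tool_pos: [0.5098, 0.1227, 0.1858]
ee_rot: [[0.007, 1.0, -0.001], [1.0, -0.007, -0.002], [-0.002, -0.001, -1.0]]
contact_force: [-0.4, 1.1, -1.5]
finger_gap: 0.548
finger_force: 5.8
[ 0.30021697 -0.02786711 -0.03994431] [ 0.1   0.51 -0.58  1.82  0.35  0.91 -0.63]
```

View pics/c7.png

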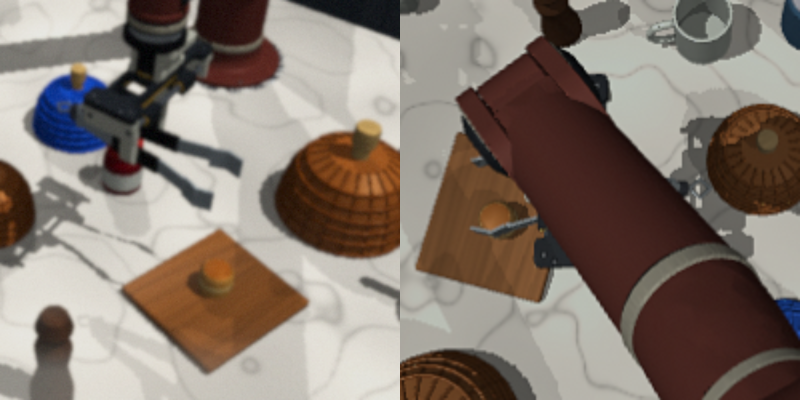

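Tongs point to +y over the board, jaws in scene at about (441,234) and (423,251); scone in scene at about (436,302). Checking tip against scone numerically.

Run:
```python
from h import *
np.set_printoptions(precision=4,suppress=True)
s=cv2.imread('pics/s7.png');t=cv2.imread('pics/t3.png')
st=get_state();T=np.array(st["tool_pos"]);R=np.array(st["ee_rot"])
tip=T+R@np.array([.1,0,0])+[0,0,.012];print('pred tip',tip,'px',proj("scene",tip),proj("top",tip))
for p in((440.6,234.4),(423,250.6)):print(onz("scene",*p,tip[2]))
a=cv2.resize(s[215:325,390:490],None,fx=4,fy=4,interpolation=cv2.INTER_CUBIC)
b=cv2.resize(t[185:275,180:270],(360,440),interpolation=cv2.INTER_CUBIC)
sc=np.array([.507,.254,.033])
for c,f,im,o in((sc,(0,255,0),a,0),(tip,(255,0,0),a,0)):
    u=(proj("scene",c)-[390,215])*4;cv2.drawMarker(im,tuple(int(x) for x in u),f,0,12)
for X in((.507,.254,.052),(.507,.254,.014)):
    q=[((proj("scene",np.array(X)+[.0235*np.cos(w),.0235*np.sin(w),0])-[390,215])*4).astype(int) for w in np.linspace(0,6.28,60)]
    cv2.polylines(a,[np.array(q)],True,(0,255,0),1)
    q=[((proj("top",np.array(X)+[.0235*np.cos(w),.0235*np.sin(w),0])-[180,185])*[4,440/90]).astype(int) for w in np.linspace(0,6.28,60)]
    cv2.polylines(b,[np.array(q)],True,(0,255,0),1)
cv2.imwrite('pics/c8.png',np.hstack([a,b]))
```

```text
pred tip [0.5101 0.224  0.1979] px [430.909  239.4833] [226.165  216.4557]
[0.4848 0.232  0.1979]
[0.5478 0.2274 0.1979]
```

View pics/c8.png

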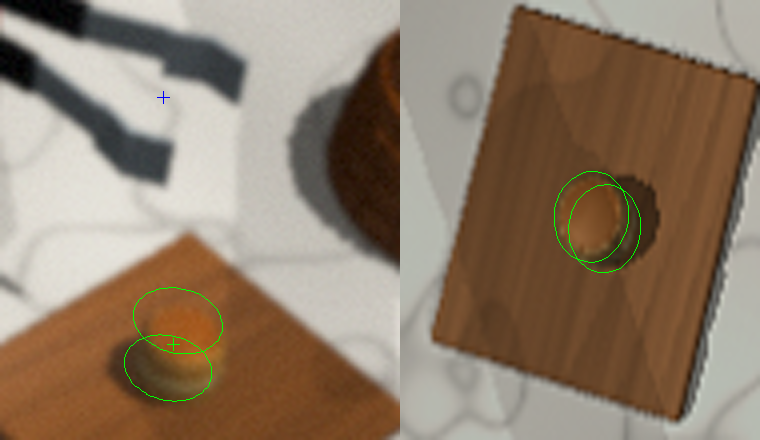

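The drawn outline fits the scone to about 4 mm. The tip needs about +30 mm in y and -4 mm in x. Aligning, lowering to just above the scone and looking again.

```bash
python3 -m creep '[{"linear":[0.2,-0.04,0],"rot":[0,0,0],"fingers":0.56},{"linear":[0.31,-0.04,0.2],"rot":[0,0,0],"fingers":0.56},{"linear":[0.31,-0.04,0.5],"rot":[0,0,0],"fingers":0.56},{"linear":[0.31,-0.04,0.8],"rot":[0,0,0],"fingers":0.56},{"linear":[0.31,-0.04,1],"rot":[0,0,0],"fingers":0.56},{"linear":[0.31,-0.04,1],"rot":[0,0,0],"fingers":0.56},{"linear":[0.31,-0.04,1],"rot":[0,0,0],"fingers":0.56}]'
python3 - <<'E'
from h import *
a=shot("scene","s9.png");b=shot("top","t9.png")
cv2.imwrite("pics/c9.png",cv2.cvtColor(np.hstack([cv2.resize(a[240:350,380:490],(400,400),interpolation=2),cv2.resize(b[180:280,180:280],(400,400),interpolation=2)]),cv2.COLOR_RGB2BGR))
st=get_state();T=np.array(st["tool_pos"]);tip=T+np.array(st["ee_rot"])@np.array([.1,0,0])+[0,0,.012];print(tip,(proj("scene",tip)-[380,240])*400/110)
E
```

```text
time: 17.3
tool_pos: [0.5059, 0.1564, 0.0865]
ee_rot: [[0.001, 1.0, 0.0], [1.0, -0.001, 0.0], [0.0, 0.0, -1.0]]
contact_force: [0.2, -0.0, -0.4]
finger_gap: 0.561
finger_force: 5.5
[0.50669849 0.25678452 0.09962914] [214.82291674 146.09806365]
```

View pics/c9.png

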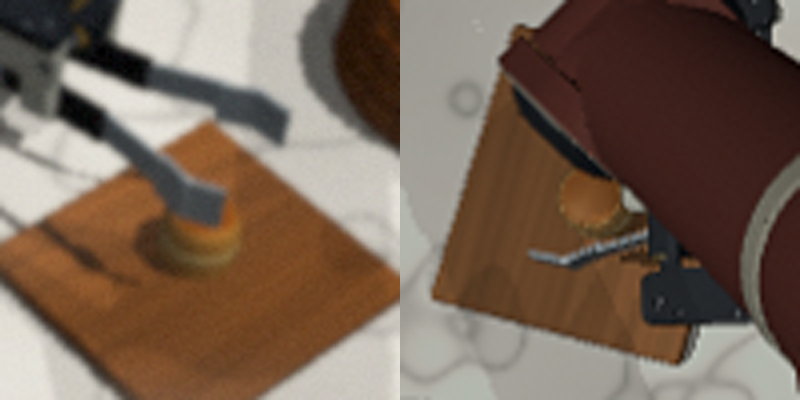

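Run:
```python
from h import *
np.set_printoptions(precision=4,suppress=True)
print('jaw vertex(-x side)',onz("top",222.5,245.5,.11),'tipend',onz("top",212.5,244,.11),'scone top',onz("top",228,230,.052))
p=lambda x,y:(380+x*110/400,240+y*110/400)
print('scene jaws',onz("scene",*p(255,105),.0996),onz("scene",*p(190,192),.0996),'scone base front',onz("scene",*p(205,270),.014),'scone top',onz("scene",*p(205,217),.052))
```

```text
jaw vertex(-x side) [0.4588 0.2529 0.11  ] tipend [0.4631 0.2767 0.11  ] scone top [0.5053 0.2536 0.052 ]
scene jaws [0.463  0.2596 0.0996] [0.5465 0.2626 0.0996] scone base front [0.5197 0.2715 0.014 ] scone top [0.516  0.2633 0.052 ]
```

Both views agree: jaw mid-point and scone coincide to about 3 mm. Going down 63 mm and closing.

```bash
python3 -m creep '[{"linear":[0.01,0.02,0.15],"rot":[0,0,0],"fingers":0.56},{"linear":[0.01,0.02,0.3],"rot":[0,0,0],"fingers":0.56},{"linear":[0.01,0.02,0.45],"rot":[0,0,0],"fingers":0.56},{"linear":[0.01,0.02,0.57],"rot":[0,0,0],"fingers":0.56},{"linear":[0.01,0.02,0.63],"rot":[0,0,0],"fingers":0.56},{"linear":[0.01,0.02,0.63],"rot":[0,0,0],"fingers":0.56},{"linear":[0.01,0.02,0.63],"rot":[0,0,0],"fingers":0.56}]'
python3 -m creep '[{"linear":[0,0,0],"rot":[0,0,0],"fingers":0.5},{"linear":[0,0,0],"rot":[0,0,0],"fingers":0.46},{"linear":[0,0,0],"rot":[0,0,0],"fingers":0.43},{"linear":[0,0,0],"rot":[0,0,0],"fingers":0.4},{"linear":[0,0,0],"rot":[0,0,0],"fingers":0.38},{"linear":[0,0,0],"rot":[0,0,0],"fingers":0.36},{"linear":[0,0,0],"rot":[0,0,0],"fingers":0.33},{"linear":[0,0,0],"rot":[0,0,0],"fingers":0.3},{"linear":[0,0,0],"rot":[0,0,0],"fingers":0.25},{"linear":[0,0,0],"rot":[0,0,0],"fingers":0.25},{"linear":[0,0,0],"rot":[0,0,0],"fingers":0.25}]' 20
```

```text
time: 18.1
tool_pos: [0.5078, 0.1575, 0.0234]
ee_rot: [[0.001, 1.0, 0.001], [1.0, -0.001, 0.0], [0.0, 0.001, -1.0]]
contact_force: [0.3, 0.3, -0.5]
finger_gap: 0.562
finger_force: 5.5
time: 19.2
tool_pos: [0.5078, 0.1574, 0.0233]
ee_rot: [[0.001, 1.0, 0.001], [1.0, -0.001, 0.0], [0.0, 0.001, -1.0]]
contact_force: [1.0, 0.2, -0.7]
finger_gap: 0.371
finger_force: 20.0
```

The gap is 34.5 mm at 20 N, which is what the tongs give with the jaws on the scone. Lifting gently with more grip.

```bash
python3 -m creep '[{"linear":[0,0,0],"rot":[0,0,0],"fingers":0.25},{"linear":[0,0,0],"rot":[0,0,0],"fingers":0.25},{"linear":[0,0,-0.05],"rot":[0,0,0],"fingers":0.25},{"linear":[0,0,-0.15],"rot":[0,0,0],"fingers":0.25},{"linear":[0,0,-0.3],"rot":[0,0,0],"fingers":0.25},{"linear":[0,0,-0.45],"rot":[0,0,0],"fingers":0.25},{"linear":[0,0,-0.6],"rot":[0,0,0],"fingers":0.25},{"linear":[0,0,-0.75],"rot":[0,0,0],"fingers":0.25},{"linear":[0,0,-0.9],"rot":[0,0,0],"fingers":0.25},{"linear":[0,0,-1],"rot":[0,0,0],"fingers":0.25},{"linear":[0,0,-1],"rot":[0,0,0],"fingers":0.25}]' 30
python3 -m creep '[{"linear":[0,0,-0.15],"rot":[0,0,0],"fingers":0.25},{"linear":[0,0,-0.25],"rot":[0,0,0],"fingers":0.25},{"linear":[0,0,-0.3],"rot":[0,0,0],"fingers":0.25},{"linear":[0,0,-0.3],"rot":[0,0,0],"fingers":0.25},{"linear":[0,0,-0.3],"rot":[0,0,0],"fingers":0.25},{"linear":[0,0,-0.3],"rot":[0,0,0],"fingers":0.25},{"linear":[0,0,-0.3],"rot":[0,0,0],"fingers":0.25},{"linear":[0,0,-0.3],"rot":[0,0,0],"fingers":0.25}]'
python3 - <<'E'
from h import *
a=shot("scene","s10.png");b=shot("top","t10.png")
cv2.imwrite("pics/c10.png",cv2.cvtColor(np.hstack([cv2.resize(a[130:380,220:500],(448,400)),cv2.resize(b[90:310,180:380],(350,400))]),cv2.COLOR_RGB2BGR))
E
```

```text
time: 20.3
tool_pos: [0.508, 0.1577, 0.1247]
ee_rot: [[0.001, 1.0, 0.003], [1.0, -0.001, 0.001], [0.001, 0.003, -1.0]]
contact_force: [0.8, 0.1, -1.5]
finger_gap: 0.367
finger_force: 30.0
time: 21.1
tool_pos: [0.5073, 0.1572, 0.1529]
ee_rot: [[0.001, 1.0, -0.001], [1.0, -0.001, -0.0], [-0.0, -0.001, -1.0]]
contact_force: [0.3, 0.9, -1.7]
finger_gap: 0.371
finger_force: 30.0
```

View pics/c10.png

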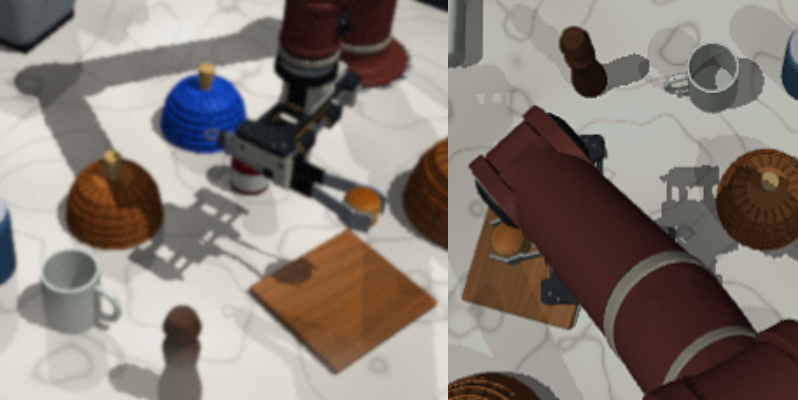

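The scone is held up in the jaws at crop (362,203), the board is empty and the cover stands upright at crop (115,205). Handing in.

```bash
python3 -c "
from cell import *
print(job_done())"
```

```text
the job is handed in; nothing more can be done
None
```

I handed the job in with the wicker cover standing upright on the bare counter and the scone held still in the tongs about 16 cm above the counter; I never saw the fingers touch the scone or any bystander move, and the hand-in call gave no verdict.

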